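# Take the formed bracket out of the bending die

## Task

Two bending dies stand on the bench: one holds a finished U-bracket in its cavity, the other still carries a flat blank. Lift the U-bracket up out of its die and stand it upright, open side up, on the floor of the shallow tray, without dropping it. Leave the flat blank where it lies.

Things in the scene. Friction and masses are not known exactly. Their poses are not given: they have to be found in the camera images.
- bracket_mid (a point): Centre (half-way up) of the plain aluminium U-bracket standing in the die: 50 mm along its x, 40 mm across its two flanges along its y, 64 mm high along z, open side up; the sheet is 4 mm thick, each flange has a 12 mm hole. Its base is 32 mm below this point, the flange tops 32 mm above it. In the die its lower 25 mm are in the cavity and the upper 39 mm stand above the die's top face. It is loose, about 0.2 kg, and can be gripped across both flanges (40 mm, along y).
- loaded_die: Dark steel bending die that holds the bracket, fixed to the bench. Origin at the centre of its underside. Block 70 mm (x) by 150 mm (y) on an 84 by 164 mm shoe, top face 40 mm above the bench; four locating pins 6 mm thick stand 8 mm above the top face at x = +/-30.5 mm, y = +/-64 mm. In its middle is an open cavity 54 mm (x) by 44 mm (y), 25 mm deep; the bracket stands in it with 2 mm play all round, its x and y axes along the die's.
- spare_die: The second die, same as the first, fixed; origin and axes alike. A flat blank lies across its top instead of a bracket in its cavity.
- blank_mid (a point): Centre of the loose flat aluminium blank with three dark hole marks, 50 mm (x) by 146 mm (y) by 4 mm, lying on top of the second die between its pins. To be left alone.
- tray: Shallow open wooden tray, fixed to the bench: 180 mm (x) by 150 mm (y), walls 5 mm thick and 22 mm high in all, floor 5 mm thick. Origin at the centre of its underside. Empty at the start.
Mind the look-alikes: they are no part of the job. Of the things that look like the part that bears bracket_mid, the smaller one is meant. What is shaped like the loaded_die but pink is not meant.

How it is judged:
By the outcome, as a careful person would: the job done as asked, in the order asked, and still so for the second after the job is handed in, with the robot touching nothing.
It also fails if it takes over 35 s, if anything falls off the work surface, if the arm or the gripper's body presses on something with over 40 N, if the wrist force passes 120 N, or if a joint passes its speed limit or range.

## Robot

A 7-joint arm with a two-finger parallel gripper is mounted at the origin on the work surface; the furniture and walls round the work are solid. World frame = base frame: x ahead of the robot, y to its left, z up, the work surface at z = 0. Lengths are in m, angles in rad, forces in N, time in s.
With the tool pointing down it reaches from about 0.4 to 0.85 m from the base axis. Payload 10.4 kg.
Tool frame: the origin (TCP) lies at the centre of the arm's flange, where the gripper is bolted on; the fingertips stand 182 mm ahead of it and the grasp point (between the pads) lies 164 mm ahead of it (finger_overhang is the distance from the TCP to the fingertips, in m); z points along the fingers, x is the direction in which the jaws open and shut, and the axes are right-handed (so a half turn about z gives the same grasp; the last joint's range is limited). The gripper opens to 87 mm and grips with 3 to 60 N. Pads are 19 mm wide; open, the fingers measure 117 mm over their backs; the gripper's body (75 mm by 190 mm) begins 51 mm behind the grasp point.
Start: joints at [-1.24, 0.332, -0.065, 1.46, 0.022, 1.35, -0.088], TCP at [0.217, 0.586, 0.405] pointing down, gripper open.
Joint ranges: [-2.6, 2.6], [-0.5, 2.12], [-1.47, 1.34], [0.16, 2.42], [-1.27, 4.41], [0.06, 2.06], [-2.6, 2.6]. Speed limits (rad/s): [2.22, 2.22, 2.79, 2.79, 3.14, 3.14, 3.14].

## Interface

Orientations are given as a rotation vector (axis times angle).
In Python, from plant import * gives the robot as it stands.
- The arm moves only by the shell command python3 -m handwheel 'ROWS' [FORCE]. ROWS is JSON, a list of rows, each a list of 7 numbers: the shift along the world's x, y, z in cm, then the turn, a rotation vector about the world's x, y, z in degrees, then the gripper's target within -1 to 1 (shut at 1, half-way at 0, fully open at -1). In form: [[tx, ty, tz, rx, ry, rz, grip], ...]. A call has exactly 8 rows; each row shifts and turns the commanded pose from where the row before left it; what a row does not reach is not made up. A row lasts 1/10 s, in which the tool goes at most 50 mm and 8.59 degrees, less where a joint would pass 70% of its speed; a pose out of reach is approached as far as the arm can. A call with a gripper value outside its range is refused whole. The fingers move at their own pace and stop on an object; FORCE is the grip in N (left out, the last holds). Time passes only in rows, so rows that do not move let the fingers close, or fill a call up. It gives the time, the measured TCP pose, the force and the opening at its end, in the units of the state.
- observe(): the state, without advancing time (a new reading comes with each control period).
- read_camera(name): name is "side" or "top"; returns (picture, depth): 384x512x3 uint8, red, green, blue; 384x512 float32, m along the optical axis (not along the pixel's ray), 0 where there is no reading.
- calibration(name): a dict with "intrinsics" (3x3 intrinsics, pixels), "position" and "rotation" of the camera in the world. Camera axes: x right, y up, looking along -z (the intrinsics and any distortion apply to the point x, -y, -z); pixel columns grow to the right and rows downward; lengths in m; the calibration is good to about 2 mm. A picture is of the moment at which its call begins. calibration takes no time and is no camera call.
- hand_in(): hands the job in, once; it reports no verdict.
The state is a dict: "time_s": time; "qpos": joint angles; "qvel": joint speeds; "tau": joint torques, N m; "eef_pos": TCP position; "eef_rot": TCP orientation; "ft_force": force on the tool from outside, world axes, zero at the start; "torque": the same for the moment, N m; "gripper_width": finger opening in m.
Only numpy, scipy, OpenCV 4.12 (cv2) and the standard library are available. Lean on these libraries where they do the work, as an engineer would, in place of code of your own. Each camera call takes 0.05 s, during which the arm holds its last target. There are 200 camera calls.

## Working session

There is one attempt and no reset: what is moved stays moved. The work goes in short steps, Python scripts to look and compute and a shell command to move; the robot and the scene stay as the last step left them, time stands still between calls to the robot, and variables do not carry over. Pictures are saved under pics/ and viewed, on a budget of 10 in all, crops included, one or two more only if the job needs it, and the job is handed in when it is done.

```bash
mkdir -p pics; cat > h.py <<'E'
from plant import *
import numpy as np, cv2
def grab(n):
    p,d=read_camera(n); np.savez(f'{n}.npz',p=p,d=d); return p,d
def load(n):
    z=np.load(f'{n}.npz'); return z['p'],z['d']
def pts(n,d):
    c=calibration(n);K=np.array(c['intrinsics']);R=np.array(c['rotation'])
    if R.ndim==1: R=cv2.Rodrigues(R)[0]
    v,u=np.mgrid[:d.shape[0],:d.shape[1]]
    P=np.stack([(u-K[0,2])/K[0,0]*d,-(v-K[1,2])/K[1,1]*d,-d],-1)
    W=P@R.T+np.array(c['position']); W[d<=0]=np.nan
    return W
def save(f,p,box=None,s=1):
    if box: p=p[box[1]:box[3],box[0]:box[2]]
    cv2.imwrite('pics/'+f,cv2.resize(p[:,:,::-1],None,fx=s,fy=s,interpolation=cv2.INTER_CUBIC))
E
python3 - <<'E'
from h import *
a,_=grab('top');b,_=grab('side')
save('top0.png',a,s=1.5);save('side0.png',b,s=1.5)
for n in('top','side'):print(calibration(n))
print(observe())
E
```

```text
{'intrinsics': array([[353.18269459,   0.        , 256.69567076],
       [  0.        , 353.18269459, 189.85232643],
       [  0.        ,   0.        ,   1.        ]]), 'position': array([0.31190488, 0.02645636, 0.92728589]), 'rotation': array([ 0.07953965, -0.07682484, -1.57632269])}
{'intrinsics': array([[406.28384119,   0.        , 255.79944298],
       [  0.        , 406.28384119, 194.27478531],
       [  0.        ,   0.        ,   1.        ]]), 'position': array([0.43346933, 0.47437366, 0.95619506]), 'rotation': array([0.0344982 , 0.75851168, 3.00134609])}
{'time_s': 0.1, 'qpos': array([-1.23960626,  0.33275062, -0.06472519,  1.46083171,  0.02161022,
        1.34990789, -0.08850431]), 'qvel': array([-8.42777293e-04, -1.13462754e-05,  8.34130001e-04, -2.24018292e-03,
        1.83878194e-03,  6.66271789e-04, -2.09345647e-03]), 'tau': array([ 1.91026804e-03, -6.24544501e+01,  2.50953063e-02, -3.90719640e+01,
       -6.13325718e-02,  3.64955119e-02,  1.49118709e-04]), 'eef_pos': array([0.21647613, 0.58618731, 0.40408193]), 'eef_rot': array([ 2.57705348e+00,  1.79549278e+00, -1.49555524e-03]), 'ft_force': array([0.18005648, 0.1520278 , 0.0218512 ]), 'torque': array([-0.00618004, -0.0471214 ,  0.01176472]), 'gripper_width': 0.08694994214615752}
```

View pics/top0.png

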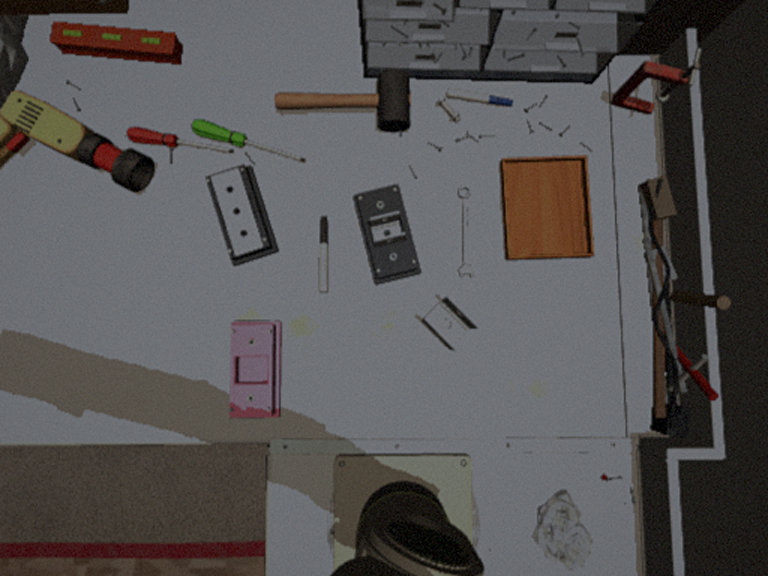

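View pics/side0.png

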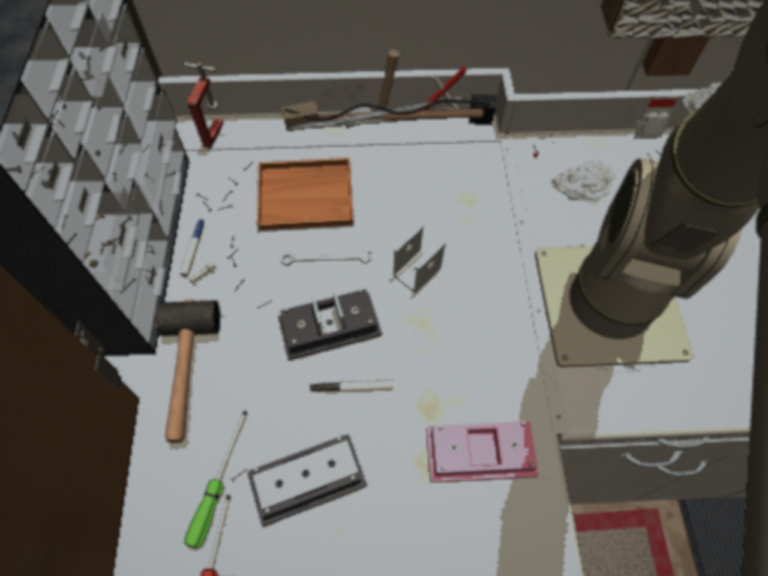

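Top view (1.5x): the candidates for the bracket are the U in the dark die at (388,230) and the larger loose U on the bench at (447,322). The candidates for the die are dark and loaded at (388,232), dark with the blank at (240,215), and pink at (255,368). I choose the small U in the dark die. The tray is at (547,208).

```bash
python3 - <<'E'
from h import *
for n,dbox,tbox in(('top',(230,115,290,195),(325,98,402,178)),('side',(180,185,260,243),(165,98,242,158))):
    p,d=load(n);W=pts(n,d)
    if n=='top': save('crop_t.png',p,dbox,7)
    else: save('crop_s.png',p,dbox,7)
    def sub(b): 
        w=W[b[1]:b[3],b[0]:b[2]].reshape(-1,3); return w[np.isfinite(w[:,2])]
    w=sub(dbox)
    def rect(m,l):
        q=m[:,:2].astype(np.float32)*1000
        print(n,l,len(q),'z',np.median(m[:,2]).round(4),np.round(cv2.minAreaRect(q)[0],1),np.round(cv2.minAreaRect(q)[1],1),cv2.minAreaRect(q)[2])
    print('bench',np.median(w[abs(w[:,2])<.012][:,2]))
    rect(w[(w[:,2]>.034)&(w[:,2]<.046)],'dietop')
    rect(w[(w[:,2]>.054)&(w[:,2]<.1)],'bracket')
    rect(w[(w[:,2]>.072)&(w[:,2]<.1)],'brackettop')
    t=sub(tbox)
    rect(t[(t[:,2]>.016)&(t[:,2]<.028)],'trayrim')
    f=t[(t[:,2]>.002)&(t[:,2]<.008)];print('floor med',np.median(t[:,2]))
E
```

```text
bench -0.0006620037069308138
top dietop 1202 z 0.0392 [495.4  25.4] [150.4  69.9] 13.645479202270508
top bracket 140 z 0.0755 [494.6  25. ] [41.4 49.3] 14.18667221069336
top brackettop 85 z 0.0774 [494.5  25. ] [41.7 48.8] 14.930856704711914
top trayrim 522 z 0.0202 [ 539.9 -256.2] [180.7 151.1] 1.6941602230072021
floor med 0.002768749811595028
bench 8.899555125246872e-05
side dietop 1200 z 0.0398 [495.6  25.2] [149.9  72.8] 13.497159004211426
side bracket 93 z 0.0777 [495.2  24.3] [40. 51.] 13.510693550109863
side brackettop 68 z 0.0784 [495.2  24.3] [40. 51.] 13.510693550109863
side trayrim 436 z 0.0209 [ 540.6 -255.7] [180.2 153.7] 1.324055552482605
floor med 0.003772231981203078
```

View pics/crop_t.png

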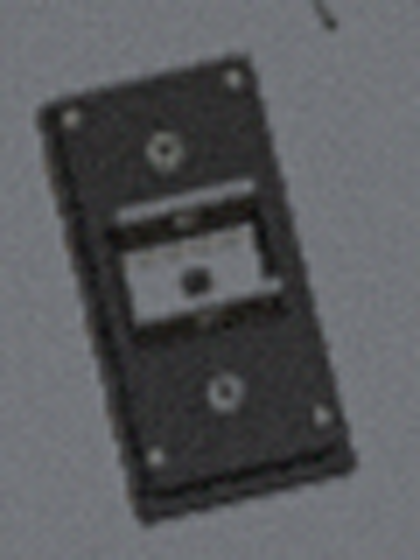

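View pics/crop_s.png

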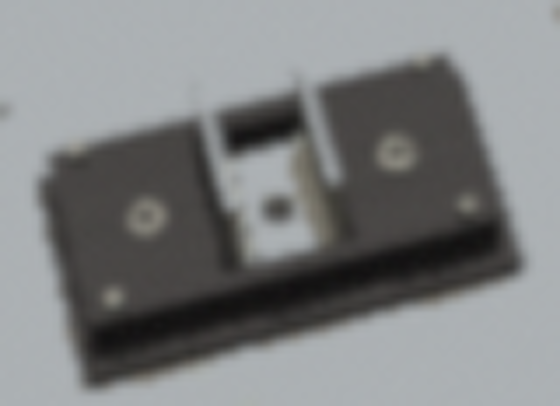

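The crops confirm the plain small U standing in the dark die. In the top crop its flanges show at (185,200) and (210,305), stacked along the die's long axis. Its centre is at (0.495, 0.025) with the jaw axis at 13.6° from world x. The tray is at (0.540, -0.256), yaw 1.5°.

The move is (27.8, -56.1) cm with about a -56° turn.

```bash
python3 -m handwheel '[[2.4,-3,0,0,0,-3.5,-1],[2.4,-3,0,0,0,-3.5,-1],[2.4,-3,0,0,0,-3.5,-1],[2.4,-3,0,0,0,-3.5,-1],[2.4,-3,0,0,0,-3.5,-1],[2.4,-3,0,0,0,-3.5,-1],[2.4,-3,0,0,0,-3.5,-1],[2.4,-3,0,0,0,-3.5,-1]]' 25
python3 -m handwheel '[[1.1,-4,0,0,0,-3.5,-0.6],[1.1,-4,0,0,0,-3.5,-0.6],[1.1,-4,0,0,0,-3.5,-0.6],[1.1,-4,0,0,0,-3.5,-0.6],[1.1,-4,0,0,0,-3.5,-0.6],[1.1,-4,0,0,0,-3.5,-0.6],[1.1,-4,0,0,0,-3.5,-0.6],[1.1,-4,0,0,0,-3.5,-0.6]]'
cat >> h.py <<'E'
def st(x,y,z,yaw):
    o=observe();R=cv2.Rodrigues(np.array(o['eef_rot']))[0]
    print('pos',o['eef_pos'].round(4),'yaw',np.degrees(np.arctan2(R[1,0],R[0,0])).round(2),'zaxis',R[:,2].round(4),'w',o['gripper_width'],'F',o['ft_force'].round(2),'t',o['time_s'],'q',o['qpos'].round(2))
    print('go cm',((np.array([x,y,z])-o['eef_pos'])*100).round(2),'tilt fix deg',np.degrees(np.cross(R[:,2],[0,0,-1])).round(2))
E
python3 -c "
from h import *
st(.495,.025,.229,13.6)"
```

```text
time_s: 0.9
eef_pos: [0.4092, 0.3448, 0.4045]
eef_rot: [2.937, 1.115, -0.001]
ft_force: [0.5, 0.3, -0.4]
gripper_width: 0.0873
time_s: 1.7
eef_pos: [0.4965, 0.0246, 0.4047]
eef_rot: [-3.119, -0.372, -0.0]
ft_force: [1.1, 0.2, 0.1]
gripper_width: 0.0699
pos [0.4965 0.0246 0.4047] yaw 13.59 zaxis [-0.e+00  3.e-04 -1.e+00] w 0.06988261330736188 F [1.09 0.23 0.06] t 1.7 q [-0.6   0.04  0.47  1.81 -0.02  1.3   0.12]
go cm [ -0.15   0.04 -17.57] tilt fix deg [-0.01 -0.   -0.  ]
```

```bash
python3 -m handwheel '[[-0.1,0,-2,0,0,0,-0.6],[0,0,-2,0,0,0,-0.6],[0,0,-2,0,0,0,-0.6],[0,0,-2,0,0,0,-0.6],[0,0,-2,0,0,0,-0.6],[0,0,-2,0,0,0,-0.6],[0,0,-1,0,0,0,-0.6],[0,0,0,0,0,0,-0.6]]'
python3 -c "
from h import *
p,d=grab('side');save('s1.png',p,(150,150,290,255),5.5)
st(.495,.025,.229,13.6)"
```

```text
time_s: 2.5
eef_pos: [0.495, 0.0263, 0.2736]
eef_rot: [3.119, 0.375, -0.004]
ft_force: [-0.3, 0.4, 0.4]
gripper_width: 0.0698
pos [0.4955 0.0263 0.2747] yaw 13.73 zaxis [-8.e-04 -4.e-04 -1.e+00] w 0.06957334035163773 F [ 0.8  -1.12 -0.43] t 2.55 q [-0.58  0.17  0.47  1.97 -0.09  1.02  0.18]
go cm [-0.05 -0.13 -4.57] tilt fix deg [ 0.02 -0.05  0.  ]
```

View pics/s1.png

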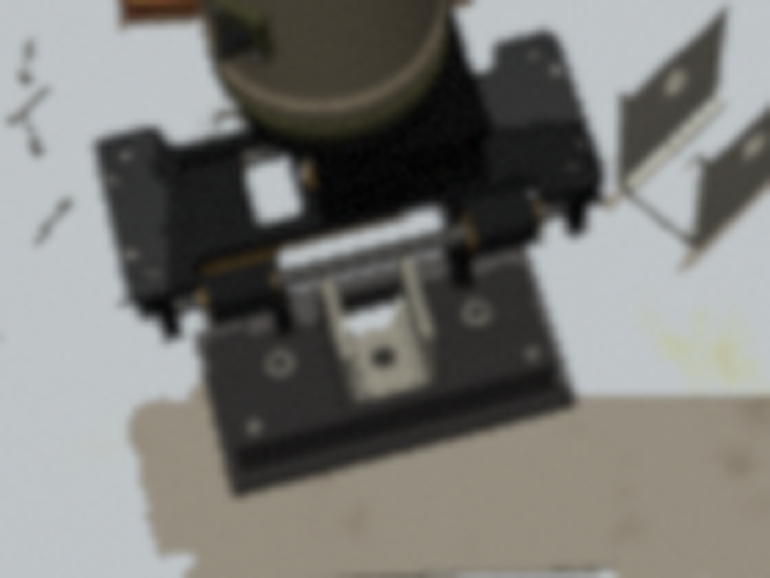

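Picture: the fingers straddle the bracket (flanges at (335,300) and (412,290)). The big loose bracket stands near the gripper's body, so I check its height and position before descending.

```bash
python3 - <<'E'
from h import *
z=np.load('side.npz')
for n in('top',):
    p,d=load(n);W=pts(n,d)[190:240,270:325].reshape(-1,3);W=W[W[:,2]>.02]
    print(W.min(0),W.max(0))
    o=observe();y=np.radians(13.7);c=np.array(o['eef_pos'])[:2]
    q=W[:,:2]-c;a=q@[np.cos(y),np.sin(y)];b=q@[-np.sin(y),np.cos(y)]
    print('along jaw',a.min(),a.max(),'across',b.min(),b.max())
    m=(a>-.11);print(m.sum(),b[m].max() if m.any() else '')
E
```

```text
[ 0.29249317 -0.11948964  0.02024506] [ 0.38027243 -0.03325038  0.09156526]
along jaw -0.22272330986123962 -0.13515275773336474 across -0.10297889717776657 -0.02145218372567696
0
```

Clear: it is more than 135 mm away along the jaw axis, against the body's 95 mm. I descend and grip.

```bash
python3 -m handwheel '[[0,-0.1,-1,0,0,0,-0.6],[0,0,-1,0,0,0,-0.6],[0,0,-1,0,0,0,-0.6],[0,0,-0.8,0,0,0,-0.6],[0,0,-0.6,0,0,0,-0.6],[0,0,0,0,0,0,-0.6],[0,0,0,0,0,0,-0.6],[0,0,0,0,0,0,-0.6]]'
python3 -c "
from h import *
st(.495,.025,.229,13.6)"
```

```text
time_s: 3.35
eef_pos: [0.4957, 0.0253, 0.2311]
eef_rot: [-3.119, -0.375, -0.001]
ft_force: [0.0, 0.5, 0.6]
gripper_width: 0.0698
pos [0.4957 0.0253 0.2311] yaw 13.72 zaxis [ 7.e-04  2.e-04 -1.e+00] w 0.06979283687178692 F [0.   0.46 0.55] t 3.35 q [-0.56  0.24  0.46  2.01 -0.13  0.92  0.21]
go cm [-0.07 -0.03 -0.21] tilt fix deg [-0.01  0.04  0.  ]
```

```bash
python3 -m handwheel '[[0,0,-0.2,0,0,0,-0.3],[0,0,0,0,0,0,-0.1],[0,0,0,0,0,0,0.1],[0,0,0,0,0,0,0.3],[0,0,0,0,0,0,0.3],[0,0,0,0,0,0,0.3],[0,0,0,0,0,0,0.3],[0,0,0,0,0,0,0.3]]' 25
python3 -m handwheel '[[0,0,0,0,0,0,1],[0,0,0,0,0,0,1],[0,0,0,0,0,0,1],[0,0,0.2,0,0,0,1],[0,0,0.3,0,0,0,1],[0,0,0.5,0,0,0,1],[0,0,0.5,0,0,0,1],[0,0,0.5,0,0,0,1]]' 25
python3 -c "
from h import *
st(.495,.025,.229,13.6)"
```

```text
time_s: 4.15
eef_pos: [0.4955, 0.0253, 0.2288]
eef_rot: [-3.119, -0.375, 0.0]
ft_force: [-1.3, -0.9, 1.3]
gripper_width: 0.0396
time_s: 4.95
eef_pos: [0.4956, 0.0253, 0.2494]
eef_rot: [-3.119, -0.375, -0.001]
ft_force: [-0.2, -0.4, -1.1]
gripper_width: 0.0399
pos [0.4956 0.0253 0.2494] yaw 13.73 zaxis [ 5.e-04  1.e-04 -1.e+00] w 0.039870580989726755 F [-0.19 -0.39 -1.12] t 4.95 q [-0.57  0.21  0.47  1.99 -0.12  0.96  0.2 ]
go cm [-0.06 -0.03 -2.04] tilt fix deg [-0.01  0.03  0.  ]
```

```bash
python3 -m handwheel '[[0,0,0.7,0,0,0,1],[0,0,1,0,0,0,1],[0,0,1.2,0,0,0,1],[0,0,1.4,0,0,0,1],[0,0,1.4,0,0,0,1],[0,0,1.3,0,0,0,1],[0,0,0.7,0,0,0,1],[0,0,0,0,0,0,1]]'
python3 -c "
from h import *
p,d=grab('side');save('s2.png',p,(150,140,290,245),5.5)
st(.54,-.256,.34,13.6)"
```

```text
time_s: 5.75
eef_pos: [0.4958, 0.0253, 0.3269]
eef_rot: [-3.119, -0.376, -0.003]
ft_force: [0.5, 0.1, -1.5]
gripper_width: 0.0398
pos [0.4956 0.0253 0.3261] yaw 13.73 zaxis [ 7.e-04  4.e-04 -1.e+00] w 0.040292026315327176 F [ 0.45 -0.2  -1.36] t 5.8 q [-0.59  0.11  0.48  1.92 -0.05  1.13  0.15]
go cm [  4.44 -28.13   1.39] tilt fix deg [-0.02  0.04  0.  ]
```

View pics/s2.png

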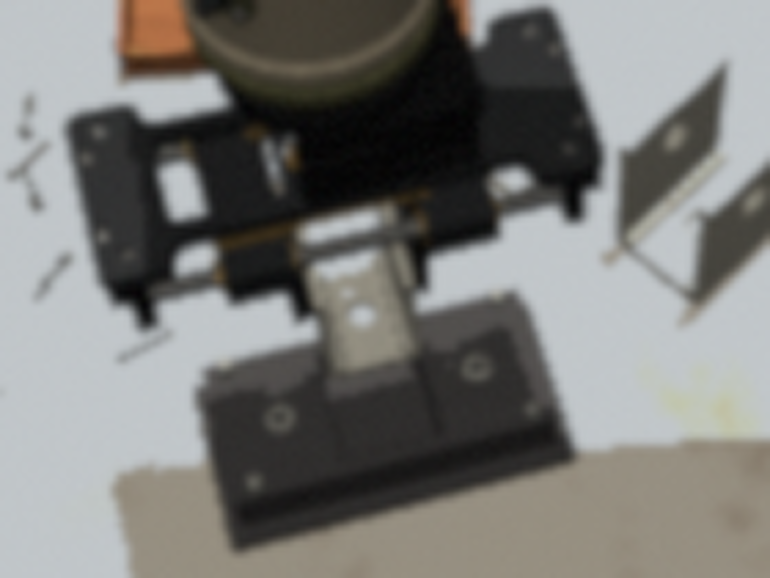

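The bracket hangs upright in the jaws, clear of the die (base at about (370,365)). I carry it to the tray.

```bash
python3 -m handwheel '[[0.1,-0.7,0,0,0,-0.5,1],[0.2,-1.4,0,0,0,-1,1],[0.4,-2,0,0,0,-1,1],[0.4,-2.2,0,0,0,-1,1],[0.4,-2.2,0,0,0,-1,1],[0.4,-2.2,0,0,0,-1,1],[0.4,-2.2,0,0,0,-1,1],[0.4,-2.2,0,0,0,-1,1]]'
python3 -m handwheel '[[0.4,-2.2,0,0,0,-1,1],[0.4,-2.2,0,0,0,-1,1],[0.4,-2.2,0,0,0,-1,1],[0.3,-2.1,0,0,0,-1,1],[0.2,-2,0,0,0,-0.7,1],[0.2,-1.4,0,0,0,0,1],[0.1,-0.9,0,0,0,0,1],[0,0,0,0,0,0,1]]'
python3 -c "
from h import *
st(.54,-.256,.22,1.5)"
```

```text
time_s: 6.6
eef_pos: [0.5222, -0.128, 0.3253]
eef_rot: [3.137, 0.166, -0.001]
ft_force: [0.1, 1.2, -0.9]
gripper_width: 0.0398
time_s: 7.4
eef_pos: [0.5421, -0.2571, 0.3255]
eef_rot: [3.141, 0.039, -0.001]
ft_force: [0.1, 0.7, -2.1]
gripper_width: 0.0397
pos [ 0.5421 -0.2571  0.3255] yaw 1.43 zaxis [-5.e-04 -6.e-04 -1.e+00] w 0.03973419384387781 F [ 0.11  0.67 -2.13] t 7.4 q [-0.16  0.38  0.67  1.66 -0.25  1.18  0.59]
go cm [ -0.21   0.11 -10.55] tilt fix deg [ 0.04 -0.03  0.  ]
```

Down to about 1 cm above the floor, then a look.

```bash
python3 -m handwheel '[[0,0,-0.7,0,0,0,1],[0,0,-1.4,0,0,0,1],[0,0,-1.6,0,0,0,1],[0,0,-1.6,0,0,0,1],[0,0,-1.5,0,0,0,1],[0,0,-1.3,0,0,0,1],[0,0,-0.9,0,0,0,1],[0,0,-0.4,0,0,0,1]]'
python3 -m handwheel '[[0,0,-0.2,0,0,0,1],[0,0,0,0,0,0,1],[0,0,0,0,0,0,1],[0,0,0,0,0,0,1],[0,0,0,0,0,0,1],[0,0,0,0,0,0,1],[0,0,0,0,0,0,1],[0,0,0,0,0,0,1]]'
python3 -c "
from h import *
p,d=grab('side');save('s3.png',p,(150,60,290,165),5.5)
st(.54,-.256,.219,1.5)"
```

```text
time_s: 8.2
eef_pos: [0.5423, -0.2556, 0.2306]
eef_rot: [-3.141, -0.042, 0.002]
ft_force: [0.7, -0.1, -1.4]
gripper_width: 0.0397
time_s: 9.0
eef_pos: [0.5425, -0.2557, 0.2298]
eef_rot: [-3.141, -0.042, -0.0]
ft_force: [0.5, 0.1, -0.8]
gripper_width: 0.04
pos [ 0.5425 -0.2557  0.2298] yaw 1.53 zaxis [ 1.e-04  0.e+00 -1.e+00] w 0.03959711216527202 F [-0.12 -0.04 -0.8 ] t 9.05 q [-0.12  0.49  0.62  1.74 -0.33  1.01  0.64]
go cm [-0.25 -0.03 -1.08] tilt fix deg [-0.    0.01  0.  ]
```

View pics/s3.png

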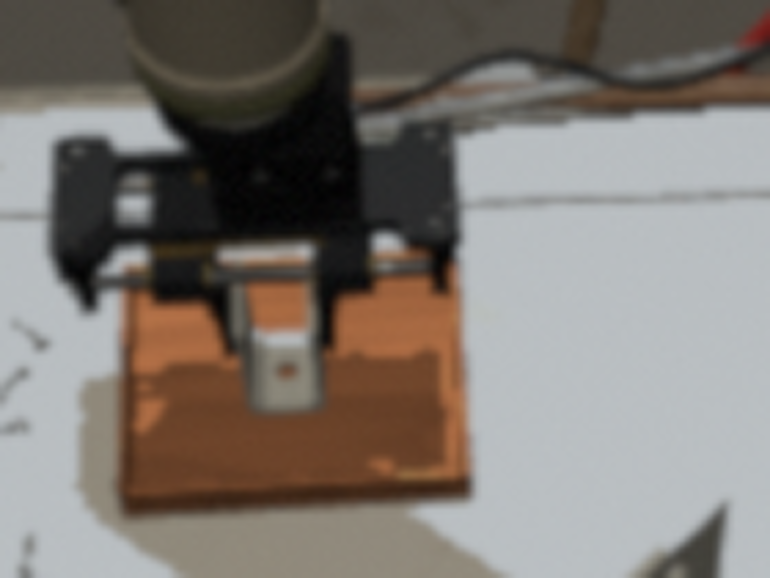

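The bracket is upright over the middle of the tray (base at about (285,410)). I lower the last centimetre gently.

```bash
python3 -m handwheel '[[0,0,-0.2,0,0,0,1],[0,0,-0.2,0,0,0,1],[0,0,-0.2,0,0,0,1],[0,0,-0.2,0,0,0,1],[0,0,-0.1,0,0,0,1],[0,0,0,0,0,0,1],[0,0,0,0,0,0,1],[0,0,0,0,0,0,1]]'
python3 -m handwheel '[[0,0,-0.1,0,0,0,1],[0,0,0,0,0,0,1],[0,0,0,0,0,0,1],[0,0,0,0,0,0,1],[0,0,0,0,0,0,1],[0,0,0,0,0,0,1],[0,0,0,0,0,0,1],[0,0,0,0,0,0,1]]'
```

```text
time_s: 9.85
eef_pos: [0.5426, -0.2557, 0.2209]
eef_rot: [3.141, 0.042, 0.0]
ft_force: [-0.7, -0.3, -2.2]
gripper_width: 0.04
time_s: 10.65
eef_pos: [0.5425, -0.2557, 0.2198]
eef_rot: [-3.141, -0.042, -0.0]
ft_force: [-0.5, 0.1, -0.6]
gripper_width: 0.0399
```

```bash
python3 -m handwheel '[[0,0,-0.05,0,0,0,1],[0,0,-0.05,0,0,0,1],[0,0,0,0,0,0,1],[0,0,0,0,0,0,1],[0,0,0,0,0,0,1],[0,0,0,0,0,0,1],[0,0,0,0,0,0,1],[0,0,0,0,0,0,1]]'

```

```text
time_s: 11.45
eef_pos: [0.5425, -0.2557, 0.2189]
eef_rot: [-3.141, -0.042, -0.0]
ft_force: [-1.3, 0.3, 3.6]
gripper_width: 0.0398
```

The force changed to +3.6 N, so the bracket is on the floor. I release, then rise.

```bash
python3 -m handwheel '[[0,0,0,0,0,0,0.05],[0,0,0,0,0,0,0],[0,0,0,0,0,0,-0.05],[0,0,0,0,0,0,-0.1],[0,0,0,0,0,0,-0.2],[0,0,0,0,0,0,-0.4],[0,0,0,0,0,0,-0.5],[0,0,0,0,0,0,-0.5]]'
python3 -m handwheel '[[0,0,0.3,0,0,0,-0.5],[0,0,0.8,0,0,0,-0.5],[0,0,1.5,0,0,0,-0.5],[0,0,2,0,0,0,-0.5],[0,0,2.5,0,0,0,-0.5],[0,0,2.5,0,0,0,-0.5],[0,0,2.5,0,0,0,-0.5],[0,0,2.5,0,0,0,-0.5]]'
python3 -m handwheel '[[0,2,0.5,0,0,0,-0.5],[0,3,0,0,0,0,-0.5],[0,3,0,0,0,0,-0.5],[0,3,0,0,0,0,-0.5],[0,3,0,0,0,0,-0.5],[0,2,0,0,0,0,-0.5],[0,1,0,0,0,0,-0.5],[0,0,0,0,0,0,-0.5]]'
python3 - <<'E'
from h import *
p,d=grab('top');grab('side')
save('t4.png',p,s=1.5)
w=pts('top',d)[98:178,325:402].reshape(-1,3)
for a,b in((.028,.09),(.055,.09),(.016,.028)):
    m=w[(w[:,2]>a)&(w[:,2]<b)];print(len(m),m[:,2].max(),cv2.minAreaRect((m[:,:2]*1000).astype(np.float32)))
st(.54,-.256,.3,0)
E
```

```text
time_s: 12.25
eef_pos: [0.5425, -0.2557, 0.2188]
eef_rot: [-3.141, -0.042, -0.0]
ft_force: [0.0, -0.6, 0.2]
gripper_width: 0.0631
time_s: 13.05
eef_pos: [0.5422, -0.2559, 0.3673]
eef_rot: [3.141, 0.041, 0.002]
ft_force: [-0.5, 0.4, 0.0]
gripper_width: 0.0655
time_s: 13.85
eef_pos: [0.5426, -0.0848, 0.3706]
eef_rot: [-3.141, -0.045, -0.002]
ft_force: [-0.1, 0.5, -0.5]
gripper_width: 0.0655Traceback (most recent call last):
  File "<stdin>", line 6, in <module>
    return umr_maximum(a, axis, None, out, keepdims, initial, where)
ValueError: zero-size array to reduction operation maximum which has no identity
```

View pics/t4.png

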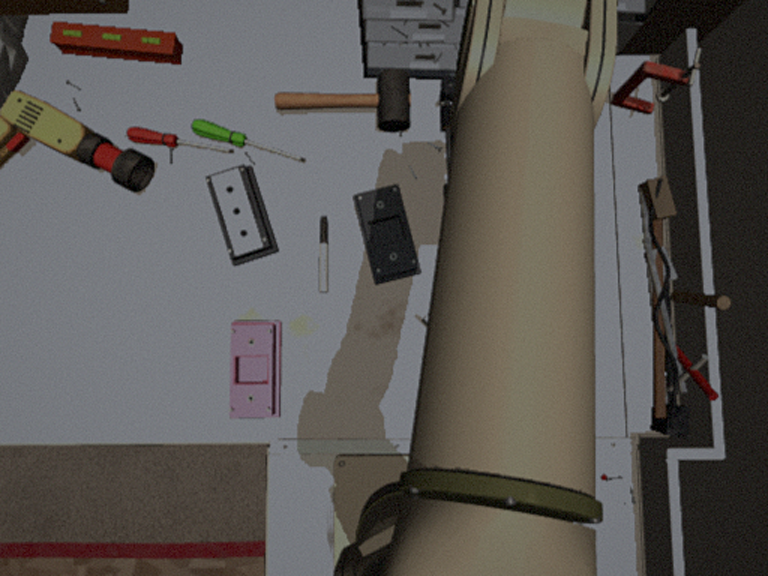

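The arm hides the tray in the top view, but the die's cavity at (388,230) is empty and the blank at (238,212) is undisturbed. I use the side picture for the tray.

```bash
python3 - <<'E'
from h import *
p,d=load('side');save('s4.png',p,(150,80,290,185),5.5)
w=pts('side',d)[85:165,160:245].reshape(-1,3)
for a,b in((.03,.09),(.055,.09),(.016,.026)):
    m=w[(w[:,2]>a)&(w[:,2]<b)&(w[:,1]<-.17)]
    if len(m):print(len(m),m[:,2].max(),cv2.minAreaRect((m[:,:2]*1000).astype(np.float32)))
E
```

```text
15 0.06874243904937416 ((559.7532958984375, -243.910888671875), (28.36735725402832, 3.681863784790039), 83.69673919677734)
7 0.06874243904937416 ((559.8995361328125, -233.8074493408203), (8.614816665649414, 2.9543843269348145), 63.772037506103516)
255 0.02583074251985662 ((540.18505859375, -253.66290283203125), (179.52952575683594, 148.48867797851562), 2.049462080001831)
```

View pics/s4.png

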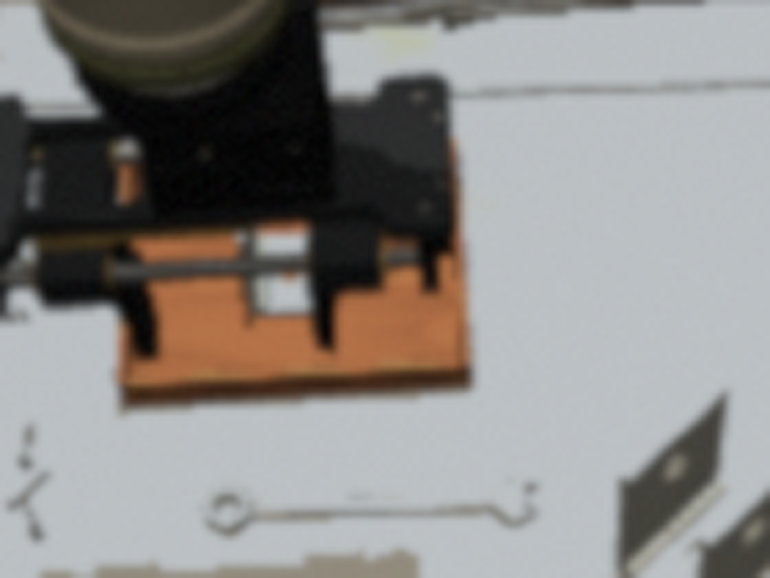

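The bracket stands in the tray (base at about (283,300)), but it is partly hidden. I move the arm further off for a clear check.

```bash
python3 -m handwheel '[[0,2,0,0,0,0,-0.5],[0,3,0,0,0,0,-0.5],[0,3.5,0,0,0,0,-0.5],[0,3.5,0,0,0,0,-0.5],[0,3.5,0,0,0,0,-0.5],[0,3.5,0,0,0,0,-0.5],[0,3,0,0,0,0,-0.5],[0,2,0,0,0,0,-0.5]]'
python3 - <<'E'
from h import *
p,d=grab('side');save('s5.png',p,(150,60,290,165),5.5)
w=pts('side',d)[85:165,160:245].reshape(-1,3)
for a,b in((.03,.09),(.055,.09)):
    m=w[(w[:,2]>a)&(w[:,2]<b)&(w[:,1]<-.17)]
    if len(m):print(len(m),m[:,2].max(),cv2.minAreaRect((m[:,:2]*1000).astype(np.float32)))
st(.54,-.256,.3,0)
E
```

```text
time_s: 14.75
eef_pos: [0.5428, 0.1552, 0.3698]
eef_rot: [3.141, 0.042, 0.0]
ft_force: [0.2, -0.2, -1.3]
gripper_width: 0.0655
pos [0.5425 0.1582 0.3697] yaw 1.7 zaxis [-1.e-04  1.e-03 -1.e+00] w 0.06573130945034183 F [-1.12  4.58  0.55] t 14.8 q [-0.75  0.23  0.45  1.69 -0.11  1.24 -0.25]
go cm [ -0.25 -41.42  -6.97] tilt fix deg [-0.06 -0.01 -0.  ]
```

View pics/s5.png

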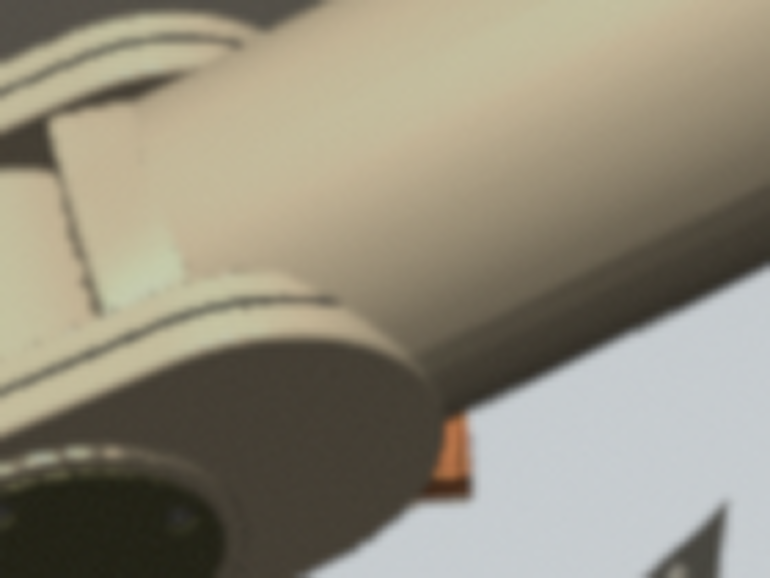

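The arm now blocks the side view completely, so I take the top view.

```bash
python3 - <<'E'
from h import *
p,d=grab('top');save('t5.png',p,(280,90,420,195),5.5)
w=pts('top',d)[98:178,325:402].reshape(-1,3)
for a,b in((.03,.09),(.055,.09)):
    m=w[(w[:,2]>a)&(w[:,2]<b)]
    if len(m):print(len(m),m[:,2].max(),cv2.minAreaRect((m[:,:2]*1000).astype(np.float32)))
E
```

```text
215 0.07247611478201565 ((542.775390625, -255.38995361328125), (41.215538024902344, 50.9269905090332), 1.4010266065597534)
112 0.07247611478201565 ((542.6477661132812, -254.8727264404297), (40.87630081176758, 50.823490142822266), 3.0567896366119385)
```

View pics/t5.png

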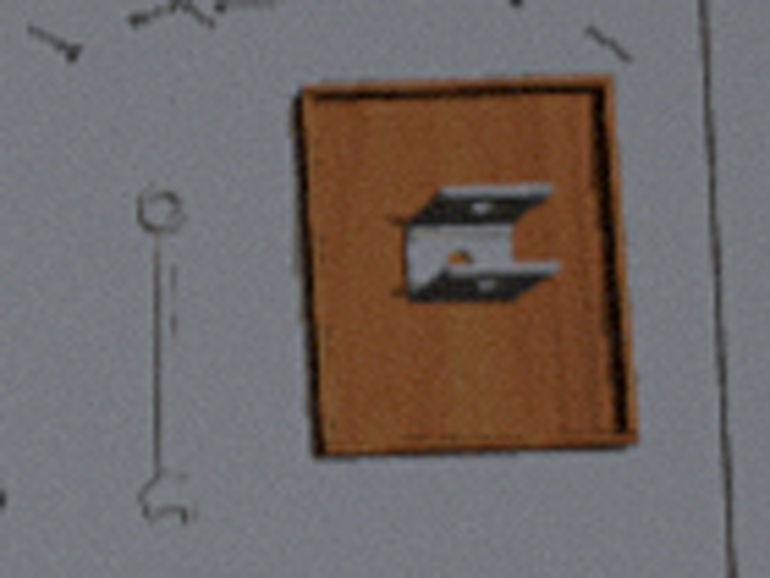

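The picture shows the bracket upright, open side up, in the middle of the tray (at (480,245)), with nothing touching it.

```bash
python3 -c "
from plant import *
print(hand_in())"
```

```text
the job is handed in; nothing more can be done
None
```

I gripped the small U-bracket across its flanges (40 mm, 25 N) and lifted it out of the dark die. I then set it upright, open side up, on the tray floor, released it and moved the arm clear. The job was handed in at about 15 s, against the 35 s limit.

- **Bracket:** The last top view shows it at (0.543, -0.255), with a footprint of 41 x 51 mm and its highest point at about 0.07 m. That fits it standing flat near the middle of the tray.
- **Floor contact:** The wrist force rose to +3.6 N as the bracket touched the floor, and I opened the gripper only then. No reported wrist force was above about 5 N.
- **Blank:** The top view taken after the release shows it still lying on the spare die.
- **Failed checks:** The arm hid the tray in two of the check pictures: the first top view after release and the last side view. The final check of the bracket rests on the last top view alone.

I viewed 11 pictures, one over the budget of 10.

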